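# Open the code-wheel lock box and put its drawer on the scale

## Robot

A 6-joint arm with a two-finger parallel gripper is mounted at the origin on a cart in front of the work surface, level with it; the furniture and walls round the work are solid. World frame = base frame: x ahead of the robot, y to its left, z up, the work surface at z = 0. Lengths are in mm, angles in rad, forces in N, time in s.
With the tool pointing down it reaches from about 250 to 800 mm from the base axis. Payload 3.9 kg.
Tool frame: the origin (TCP) lies between the finger pads; the fingertips stand env.nose_length ahead of it and the grasp point (between the pads) lies 5 mm behind it (env.nose_length is the distance from the TCP to the fingertips, in mm); z points along the fingers, y is the line along which they close (so a half turn about z gives the same grasp; the last joint's range is limited). The gripper opens to 85 mm and grips with 20 to 120 N. Pads are 22 mm wide; open, the fingers measure 114 mm over their backs; the gripper's body (76 mm by 85 mm) begins 54 mm behind the grasp point. The pads swing forward as they close: fully open they stand 13 mm farther back than shut.
Start: joints at [1.121, 0.26, -0.138, 1.173, 0, 1.571], TCP at [228.257, 472.773, 245.304] pointing down, gripper open.
Joint ranges: [-2.78, 2.78], [-0.83, 1.72], [-1.28, 1.37], [-1.9, 2.12], [-1.57, 1.48], [-3.14, 3.14]. Speed limits (rad/s): [2.57, 2.57, 3.14, 3.14, 3.14, 3.14].

## Interface

Orientations are given as a rotation vector (axis times angle).
In Python, from plant import env gives the robot as it stands. The module is installed in compiled form; this text tells all that it offers. Calls block until the motion is done:
- env.move_ptp(position, orientation): joint-space move of the TCP to a pose.
- env.move_linear(position, attitude=None, vel=150, stop_force=None): straight line of the TCP; attitude=None keeps the orientation; vel is the mean speed in mm/s. With stop_force (N) it stops when the force on the tool has changed by that much, and returns True; else False.
- env.move_j(angles): joint-space move.
- env.command_gripper(opening, newtons=None): finger opening in mm; newtons is the grip in N (None keeps the last); returns when the fingers have stopped.
- env.wait(seconds).
- env.solve_ik(position, orientation): joint angles nearest the present ones, or None.
- env.sense(): the state.
- env.read_camera(name): name is "side" or "top" or "wrist"; returns (picture, depth): 420x560x3 uint8, red, green, blue; 420x560 float32, mm along the optical axis (not along the pixel's ray), 0 where there is no reading.
- env.get_calibration(name): a dict with "K" (3x3 intrinsics, pixels), "distortion" ([k1, k2, p1, p2, k3] as OpenCV has them; the pictures are not rectified), "R" (3x3) and "t" (3): a world point X has camera coordinates R X + t. Camera axes: x right, y down, z forward; pixel columns grow to the right and rows downward; lengths in mm; the calibration is good to about 2 mm. A picture is of the moment at which its call begins: read the wrist's pose just before it. get_calibration takes no time and is no camera call; for the wrist camera it gives the pose at the moment of the call.
A pose or a line that the arm cannot do raises env.Unreachable and nothing moves.
- env.close_job(): hands the job in; it is judged then, once.
The state is a dict: "t": time; "joints": joint angles; "joint_velocities": joint speeds; "joint_efforts": joint torques, N m; "eef_pos": TCP position; "tcp_rot": TCP orientation; "ft_force": force on the tool from outside, world axes, zero at the start; "ft_torque": the same for the moment, N m; "grip_width": finger opening in mm; "finger_force": force on a finger pad.
Only numpy, scipy, OpenCV 4.12 (cv2) and the standard library are available. Lean on these libraries where they do the work, as an engineer would, in place of code of your own. Each camera call takes 0.05 s, during which the arm holds its last target. There are 200 camera calls.

## Task

Open the small lock box and get its drawer ready for weighing: roll the ribbed code wheel up, rib by rib, until the facet with the single big dot is on top. Then draw the drawer right out of its sleeve by the knob, let it rest on the landing board, take it again by its body and set it gently, level and centred, on the round pan of the scale. Never lift the drawer by the knob, keep it level, and leave the tape roll and the book where they are.

Things in the scene. Friction and masses are not known exactly. Their poses are not given: they have to be found in the camera images.
- lock_box: Fixed lock box lying crosswise before the robot: wooden board (292x104x10 mm) with a grey sheet-steel sleeve on its rear half (132 long, 71 wide, roof 60 mm above the worktop). Origin: on the worktop under the sleeve's open front edge. +x runs into the sleeve (roughly the robot's left), the drawer comes out to -x; +y points roughly to the robot; z up.
- board_rest (a point): Top of the bare landing board, 10 mm above the worktop, 66 mm out from the sleeve's front; axes as lock_box. The bare board is 104 mm wide without side walls and reaches 150 mm out from the sleeve's front.
- wheel_axis (a point): Middle of the code wheel on its axis (axis along lock_box x), 78 mm above the worktop, fixed to the box; axes as lock_box. Wheel: aluminium, 24 mm wide, 8 flat facets 28 mm from the axis with 0 to 7 dots, between them 8 ribs 5 mm thick out to 36 mm. It sticks out of the roof; bearing cheeks beside it (from 16 mm off its middle) and their pointer end 25 mm above the axis.
- code_wheel (a joint): Wheel angle, rad: 0 = single big dot on top; grows as the wheel is rolled up (top moves away from the robot, to lock_box -y). A spring pawl clicks it into every multiple of pi/4, ribs then pi/8 either side of the top; a rib takes 3 to 6 N. No end stops. It starts 2 to 4 clicks below 0. The drawer is locked unless the single dot is on top (within 0.12): then a notch below lets its catch pass.
- one_dot (a point): Centre of the facet with the single dot (10 mm across), on the wheel's surface; z axis radially outwards (straight up when the wheel is set), x along the wheel's axis. The facet opposite is missing: a notch.
- drawer_mid (a point): Centre, half-way up, of the loose drawer, knob and front plate not counted: 120 long (x), 62 wide (y), 30 mm high, open grey steel full of white paper packets, 0.27 to 0.45 kg; x axis to its rear, along lock_box x. Front plate (-x end) 70 wide, 46 high, 5 mm thick; catch lug at the rear 14 mm above the rim. It slides on the board, 1.5 mm play each side; 120 mm of travel to -x brings it wholly out.
- pull: Round steel knob on the drawer's front plate, axis level along x. Origin on the plate's face at the knob's axis, 25 mm above the drawer's underside; the knob stands 29 mm out to -x, its 22 mm thick head from 13 to 29 mm out.
- counting_scale: Fixed counting scale, 264 (x) by 224 mm (y), body 56 mm high, keys at the -x side; origin under its middle on the worktop. It carries the pan.
- pan_top (a point): Centre of the top of the scale's round steel pan, 119 mm across, fixed on the scale; z up.
- tape: Bystander: roll of tan tape lying flat, 96 mm across, 48 mm high; origin under its centre.
- book: Bystander: dark green notebook, 148 by 110 mm, 16 mm high; origin under its centre.

How it is judged (in metres and radians):
On the way, in this order (a step that is already met when the one before it is completed fails the run):
1. the code wheel is rolled until its single-dot facet is on top (angle between one_dot's own z axis and vertical below 0.12 rad), for 0.2 s.
2. the drawer lies wholly out of the sleeve, flat on the landing board, let go (x of drawer_mid in the frame of lock_box between -0.13 and -0.058 m and z of drawer_mid in the frame of lock_box between 0.021 and 0.029 m and contact force between the fingers and anything else below 0.2 N), for 0.2 s.
At the end, for the whole second after the job is handed in: The drawer lies at rest on the scale's pan, its middle within 30 mm of the pan's centre, level within 0.06 rad and its middle 11 to 19 mm above the pan's top, let go; the code wheel still shows the single dot on top (within 0.2 rad) (horizontal distance between drawer_mid and pan_top below 0.03 m and z of drawer_mid in the frame of pan_top between 0.011 and 0.019 m and angle between drawer_mid's own z axis and vertical below 0.06 rad and angle between one_dot's own z axis and vertical below 0.2 rad); the robot touches nothing.
It fails at once if the drawer is lifted by the knob (height (world z) of drawer_mid above 0.04 m and contact force between the fingers and pull above 0.5 N).
It fails at once if the drawer is tipped by more than 0.35 rad (angle between drawer_mid's own z axis and vertical above 0.35 rad).
It fails at once if the drawer is dropped or slammed onto the pan: still faster than 0.4 m/s within 45 mm of it (linear speed of pull above 0.4 m/s and horizontal distance between drawer_mid and pan_top below 0.06 m and z of drawer_mid in the frame of pan_top below 0.06 m).
It fails at once if tape roll or book is moved by more than 20 mm (distance of any of tape, book from where it was at the start of the episode above 0.02 m).
It also fails if it takes over 64 s, if anything falls off the work surface, if the arm or the gripper's body presses on something with over 40 N, if the wrist force passes 120 N, or if a joint passes its speed limit or range.

## Working session

There is one attempt and no reset: what is moved stays moved. The work goes in short steps, each a Python script; the robot and the scene stay as the last script left them, time stands still between calls to the robot, and variables do not carry over. Pictures are saved under pics/ and viewed, at most 10 in all, crops included, and the job is handed in when it is done.

```bash
mkdir -p pics; python3 - <<'E'
from plant import env
import cv2,numpy as np
for n in("top","side"):
    p,d=env.read_camera(n); cv2.imwrite(f"pics/{n}0.png",p[:,:,::-1]); np.savez(f"{n}0.npz",p=p,d=d)
    c=env.get_calibration(n); print(n,c, (d>0).mean())
print(env.nose_length, env.sense())
E
```

```text
top {'K': array([[546.49796945,   0.        , 288.44680681],
       [  0.        , 546.49796945, 221.69856821],
       [  0.        ,   0.        ,   1.        ]]), 'distortion': array([0.06026763, 0.        , 0.        , 0.        , 0.        ]), 'R': array([[-0.02643685, -0.99949351, -0.01771476],
       [-0.98072572,  0.02936414, -0.19317039],
       [ 0.19359273,  0.01226651, -0.98100529]]), 't': array([ 102.57326528,  521.81692949, 1224.54151671])} 0.9960544217687075
side {'K': array([[419.73058415,   0.        , 275.14333327],
       [  0.        , 419.73058415, 207.35642396],
       [  0.        ,   0.        ,   1.        ]]), 'distortion': array([-0.01916931,  0.        ,  0.        ,  0.        ,  0.        ]), 'R': array([[ 0.8368932 , -0.54705894,  0.01833833],
       [-0.32238157, -0.51970272, -0.79118848],
       [ 0.44235721,  0.65622832, -0.61129739]]), 't': array([-380.29837792,  255.70810403,  779.48844854])} 0.9961989795918368
14.0 {'t': 0.1, 'joints': array([ 1.12098979e+00,  2.60632177e-01, -1.39228282e-01,  1.17271707e+00,
       -2.07668804e-05,  1.57080626e+00]), 'joint_velocities': array([ 8.02876925e-04, -2.57058351e-03,  3.55131667e-03,  1.07820586e-03,
       -3.97649396e-04, -6.48092441e-05]), 'joint_efforts': array([-1.38276868e-03, -4.06509411e+01,  2.54527026e+01,  1.00908650e-02,
       -1.02244260e-04, -6.51678775e-06]), 'eef_pos': array([228.01547728, 472.24653735, 244.54532094]), 'tcp_rot': array([-7.00543920e-01, -3.06210167e+00,  2.73439352e-03]), 'ft_force': array([0.10544281, 0.82764849, 0.65757055]), 'ft_torque': array([ 0.0242412 , -0.0219242 ,  0.02274947]), 'finger_force': 0.0, 'grip_width': 85.52720770020892}
```

View pics/top0.png

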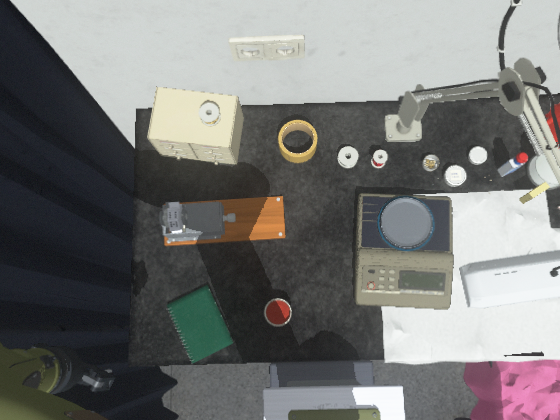

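View pics/side0.png

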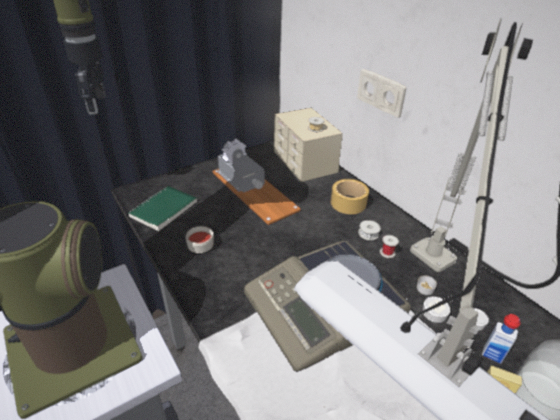

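The top view shows the orange board at (163–285, 197–245), with the grey sleeve and wheel at its left end and the knob near (230, 217). The pan is at (405, 221), the tape at (297, 141) and the book at (200, 322). The side view shows the wheel standing up on the box at (235, 155).

```bash
cat > h.py <<'E'
from plant import env
import cv2,numpy as np
from scipy.spatial.transform import Rotation as Rot
def rays(c,uv):
    uv=np.asarray(uv,float).reshape(-1,1,2)
    n=cv2.undistortPoints(uv,c["K"],np.array(c["distortion"])).reshape(-1,2)
    return np.c_[n,np.ones(len(n))]
def on_plane(c,uv,z):
    r=rays(c,uv)@c["R"]; o=-c["R"].T@c["t"]
    return o+r*((z-o[2])/r[:,2])[:,None]
def by_depth(c,uv,d):
    return (rays(c,uv)*np.asarray(d,float)[:,None]-c["t"])@c["R"]
def cloud(c,d):
    v,u=np.mgrid[:d.shape[0],:d.shape[1]]
    return by_depth(c,np.c_[u.ravel(),v.ravel()],d.ravel()).reshape(*d.shape,3)
def proj(c,X):
    return cv2.projectPoints(np.asarray(X,float).reshape(-1,1,3),cv2.Rodrigues(c["R"])[0],c["t"],c["K"],np.array(c["distortion"]))[0].reshape(-1,2)
E
python3 - <<'E'
from h import *
f=np.load("top0.npz");p,d=f["p"],f["d"];c=env.get_calibration("top")
hsv=cv2.cvtColor(p,cv2.COLOR_RGB2HSV)
m=(cv2.inRange(hsv,(4,140,40),(16,255,255)));m[:, :155]=0;m[:185]=0;m[255:]=0;m[:,300:]=0
m=cv2.morphologyEx(m,cv2.MORPH_OPEN,np.ones((3,3)))
v,u=np.nonzero(m);W=on_plane(c,np.c_[u,v],10)[:,:2]
r=cv2.minAreaRect(W.astype(np.float32));print("board",r,cv2.boxPoints(r))
P=cloud(c,d)
# heights check
print("board z",np.median(P[m>0][:,2]))
s=P[185:255,155:245]; q=s[s[...,2]>40]; 
for lo,hi in((52,66),(66,90),(90,130)):
    k=q[(q[:,2]>lo)&(q[:,2]<hi)];print(lo,len(k),k.mean(0) if len(k) else 0,cv2.minAreaRect(k[:,:2].astype(np.float32)))
# pan
s=P[190:255,370:445].reshape(-1,3);print("scale z hist",np.histogram(s[:,2],bins=np.arange(30,110,4)))
# grey circle via Hough
g=cv2.cvtColor(p,cv2.COLOR_RGB2GRAY)
cc=cv2.HoughCircles(cv2.resize(g[185:260,360:450],None,fx=4,fy=4,interpolation=cv2.INTER_CUBIC),cv2.HOUGH_GRADIENT,1,40,param1=120,param2=25,minRadius=90,maxRadius=140)
print(cc/4+np.array([360,185,0]) if cc is not None else None)
im=cv2.resize(p[180:260,150:300],None,fx=5,fy=5,interpolation=cv2.INTER_CUBIC);cv2.imwrite("pics/boxcrop.png",im[:,:,::-1])
w=env.get_calibration("wrist");print(w, env.sense()["eef_pos"])
E
```

```text
board ((541.2651977539062, 232.6917724609375), (102.52957916259766, 266.6114501953125), 2.1717443466186523) [[484.9856   363.95905 ]
 [495.08887   97.539116]
 [597.5448   101.4245  ]
 [587.4415   367.84442 ]]
board z 10.378856723600245
52 1164 [537.96991764 290.72011101  59.84755625] ((540.0535888671875, 298.5645751953125), (72.50664520263672, 162.50155639648438), 2.728358507156372)
66 220 [537.57750437 342.90413421  79.4820709 ] ((533.9638061523438, 315.54791259765625), (125.23780059814453, 73.70643615722656), 85.83145141601562)
90 416 [535.60469573 348.05564407  99.76238455] ((537.7249755859375, 350.57293701171875), (56.75517654418945, 65.66819763183594), 88.53162384033203)
scale z hist (array([   2,   16,   77,  450, 1074,  963, 1255,  575,   91,    4,    0,
          0,    0,    0,    0,    0,    0,    0,    0]), array([ 30,  34,  38,  42,  46,  50,  54,  58,  62,  66,  70,  74,  78,
        82,  86,  90,  94,  98, 102, 106]))
None
{'K': array([[347.48746121,   0.        , 277.76910757],
       [  0.        , 347.48746121, 210.31216637],
       [  0.        ,   0.        ,   1.        ]]), 'distortion': array([-0.03023878,  0.        ,  0.        ,  0.        ,  0.        ]), 'R': array([[ 0.43602061,  0.89993579, -0.00126331],
       [ 0.86151522, -0.41699915,  0.28966056],
       [ 0.26014911, -0.12738634, -0.9571286 ]]), 't': array([-523.49688306,  -37.34023465,  379.10952589])} [228.01547728 472.24653735 244.54532094]
```

View pics/boxcrop.png

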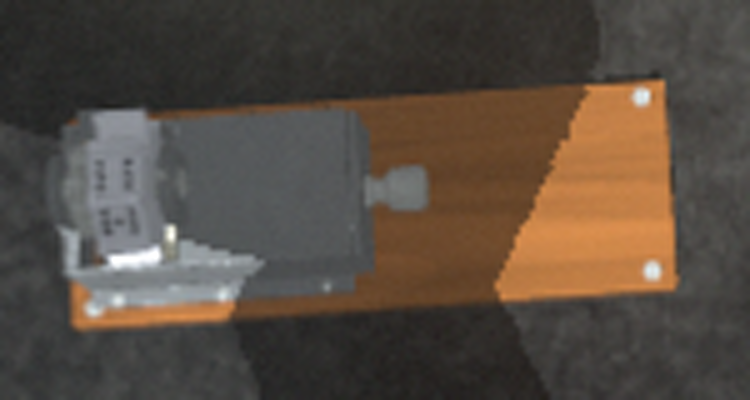

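The crop shows the sleeve with the wheel at its left end (ribs near crop (120, 180)), the knob head at crop (410, 188), and clear board ends. I'll hover over the wheel with the wrist camera and measure the pan.

```bash
cat >> h.py <<'E'
YAW=np.pi/2+np.deg2rad(2.17)
EX=np.array([np.cos(YAW),np.sin(YAW),0]);EY=np.array([-EX[1],EX[0],0])
O=np.array([540.6,249.4,0])
def L(x,y,z): return O+EX*x+EY*y+np.array([0,0,z])
def toL(P): 
    q=np.asarray(P)-O; return np.stack([q@EX,q@EY,q[...,2]],-1)
def down(sx): # x_tool = sx*EX, z down
    x=sx*EX; z=np.array([0,0,-1.]); return Rot.from_matrix(np.c_[x,np.cross(z,x),z]).as_rotvec()
E
python3 - <<'E'
from h import *
f=np.load("top0.npz");p,d=f["p"],f["d"];c=env.get_calibration("top");P=cloud(c,d)
yy,xx=np.mgrid[:420,:560]; k=np.hypot(xx-405,yy-221)<20
print("pan centre med",np.median(P[k],0), P[k][:,2].std())
hsv=cv2.cvtColor(p,cv2.COLOR_RGB2HSV); print(hsv[221,370:442:3].tolist())
for s in(1,-1):
    print(s,env.solve_ik(L(98,0,200),down(s)))
print(env.solve_ik(L(-66,0,200),down(1)),env.solve_ik(L(-66,0,200),down(-1)))
s=1 if (lambda q:q is not None and abs(q[5])<2.9)(env.solve_ik(L(98,0,200),down(1))) else -1
env.move_ptp(L(98,0,185),down(s)); print(s,env.sense()["t"])
w=env.get_calibration("wrist");p,d=env.read_camera("wrist");cv2.imwrite("pics/w1.png",p[:,:,::-1]);np.savez("w1.npz",p=p,d=d,**w)
E
```

```text
pan centre med [ 517.09612749 -181.66529033   55.92338971] 61.23985586690757
[[120, 13, 81], [105, 6, 83], [120, 3, 83], [101, 85, 72], [103, 29, 139], [102, 24, 141], [103, 25, 144], [103, 21, 143], [103, 21, 143], [105, 25, 144], [108, 21, 144], [102, 23, 142], [104, 23, 144], [105, 25, 145], [105, 24, 146], [106, 23, 146], [106, 23, 145], [106, 23, 145], [105, 25, 145], [104, 20, 142], [104, 21, 131], [102, 112, 114], [108, 31, 83], [109, 33, 85]]
1 [0.57421395 0.47720959 0.07647052 1.17005725 0.         2.10713663]
-1 [ 0.57421395  0.47720959  0.07647052  1.17005725  0.         -1.03445602]
[ 0.32574609  0.36387414 -0.10675498  1.1001672   0.          1.85866877] [ 0.32574609  0.36387414 -0.10675498  1.1001672   0.         -1.28292388]
1 1.375
```

View pics/w1.png

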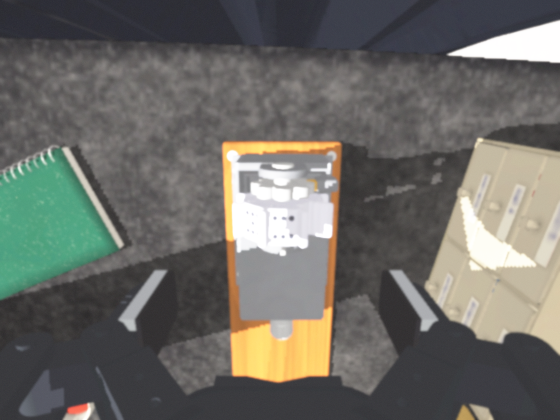

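The wrist view shows the box from above: board (223–340, 142–380), wheel housing around (283, 210), knob at (280, 328), book at left and cabinet at right. I need a zoom on the wheel.

```bash
python3 - <<'E'
from h import *
f=np.load("w1.npz");p,d=f["p"],f["d"];c={k:f[k] for k in("K","distortion","R","t")}
im=cv2.resize(p[145:265,220:345],None,fx=5,fy=5,interpolation=cv2.INTER_CUBIC);cv2.imwrite("pics/w1c.png",im[:,:,::-1])
P=toL(cloud(c,d))
q=P[140:380,220:345].reshape(-1,3)
k=q[(q[:,2]>108)&(q[:,2]<118)];print("rib tops",len(k),k.mean(0),k.min(0),k.max(0))
k=q[(q[:,2]>57)&(q[:,2]<64)];print("roof",len(k),k.min(0),k.max(0),np.median(k,0))
k=q[(q[:,2]>97)];print(len(k),np.percentile(k,[2,50,98],axis=0).round(1))
kk=P[315:345,265:300].reshape(-1,3);kk=kk[(kk[:,2]>38)&(kk[:,2]<50)];print("knob",np.percentile(kk,[3,50,97],axis=0).round(1))
# board corners, plane 10
hsv=cv2.cvtColor(p,cv2.COLOR_RGB2HSV);m=cv2.inRange(hsv,(4,140,40),(18,255,255));m[:,:215]=0;m[:,350:]=0
for r in(275,300,340,360):
    u=np.nonzero(m[r])[0];print(r,toL(on_plane(c,[[u[0]-.5,r],[u[-1]+.5,r]],10)).round(1)[:,:2].tolist())
for u_ in(240,280,325):
    u=np.nonzero(m[:,u_])[0];print("top",toL(on_plane(c,[[u_,u[0]-.5]],10)).round(1))
E
```

```text
rib tops 665 [ 98.70596143  -2.12136344 110.63354192] [ 86.32668036 -17.65061217 108.00535699] [110.33143187  13.27985658 113.29971884]
roof 6980 [ -2.59229271 -40.43772663  57.0105779 ] [132.22788439  33.51636632  63.9584639 ] [39.19124396 -1.8997115  59.85339136]
2824 [[ 86.4 -16.6  97.7]
 [102.9  -0.  106.4]
 [171.9  17.  313.8]]
knob [[-31.5 -11.4  39. ]
 [-22.3  -2.2  43.3]
 [-14.9   7.   45.8]]
275 [[14.7, 49.5], [14.8, -54.2]]
300 [[-12.8, 48.7], [-12.8, -53.6]]
340 [[-59.8, 4.1], [-59.9, -53.8]]
360 [[-85.1, 49.6], [-85.1, -54.0]]
top [[142.3  33.4  10. ]]
top [[142.2  -1.1  10. ]]
top [[142.3 -40.   10. ]]
```

View pics/w1c.png

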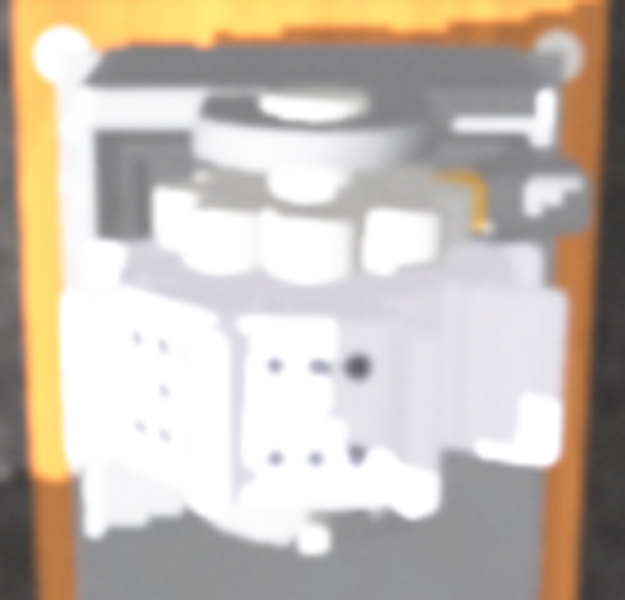

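The top facet carries 6 small dots and the facet on the robot side carries 5, so the single dot is still clicks away. I'll touch the bare board to find the open-finger tip height, then roll two ribs.

```bash
sed -i 's/^O=.*/O=np.array([541.7,249.4,0])/' h.py; python3 - <<'E'
from h import *
env.move_ptp(L(-95,0,60),down(1))
print(env.sense()["eef_pos"],toL(env.sense()["eef_pos"]))
print(env.move_linear(L(-95,0,6),vel=30,stop_force=4)); s=env.sense();print(s["t"],s["eef_pos"],s["ft_force"])
env.move_linear(L(-95,0,80),vel=200)
E
```

```text
[546.52905986 155.9164291   61.10246432] [-93.59938226  -1.28587967  61.10246432]
True
3.8083 [545.24989219 154.41885226  10.89438891] [ 0.38086626 -0.18212896  3.96091667]
```

```bash
cat >> h.py <<'E'
XW=98.3
def tip(y,z,**k): env.move_linear(L(XW,y-42.7,78+z+0.9),**k)
def click():
    tip(24,50,vel=200); tip(24,28.5,vel=150)
    for a in (22.5,12,0,-12,-21):
        a=np.deg2rad(a); r=32
        y=r*np.sin(a)+2.7*np.cos(a); z=r*np.cos(a)-2.7*np.sin(a)
        tip(y,z,vel=60); 
    F=env.sense(); tip(y+3,z+1,vel=60); tip(y+3,50,vel=200); return F["t"],F["ft_force"].round(1)
def snap(n):
    env.wait(0.15)
    w=env.get_calibration("wrist");p,d=env.read_camera("wrist");np.savez(n+".npz",p=p,d=d,**w);return p,d,w
E
python3 - <<'E'
from h import *
env.move_ptp(L(XW,-20,140),down(1))
ims=[]
for i in range(2):
    print(click()); env.move_linear(L(XW,0,185),vel=200)
    p,d,w=snap(f"c{i}"); ims.append(cv2.resize(p[170:265,220:345],None,fx=3.2,fy=3.2,interpolation=cv2.INTER_CUBIC))
cv2.imwrite("pics/c.png",np.hstack(ims)[:,:,::-1]); print(env.sense()["t"])
E
```

```text
(7.0, array([-0.4, -0.4, -0.5]))
(10.2833, array([-0.2, -0.3,  0.9]))
11.5083
```

View pics/c.png

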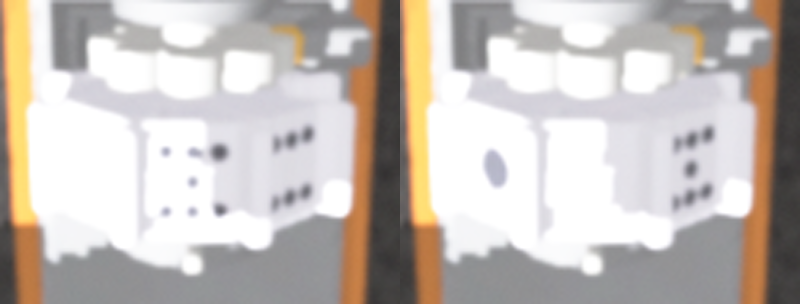

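After two clicks the top facet is blank and the single big dot is on the robot-side facet (right half, about (495, 168)), so one more click is needed. After that I'll check it and measure the knob and pan.

```bash
python3 - <<'E'
from h import *
print(click()); env.move_linear(L(XW,0,185),vel=200)
p,d,w=snap("c2"); P=toL(cloud(w,d))
hsv=cv2.cvtColor(p,cv2.COLOR_RGB2HSV)
q=P[150:265,220:345].reshape(-1,3);k=q[(q[:,2]>108)&(q[:,2]<118)];print("rib tops y",np.percentile(k[:,1],[1,99]))
b=cv2.resize(p[170:265,220:345],None,fx=3.2,fy=3.2,interpolation=cv2.INTER_CUBIC)
# look from further forward for the knob with the fingers clear of it
env.move_ptp(L(-60,0,200),down(1)); p,d,w=snap("k0"); print(env.sense()["t"])
print("knob px",proj(w,[L(-26,0,46),L(-34,0,35),L(-5,35,10),L(0,0,60)]).round(0).tolist())
cv2.imwrite("pics/k0.png",np.vstack([b,cv2.resize(p,(400,300))])[:,:,::-1])
E
```

```text
(13.5667, array([0.2, 0.3, 0.4]))
rib tops y [-16.41077123  14.10886128]
15.675
knob px [[277.0, 157.0], [277.0, 165.0], [238.0, 128.0], [277.0, 125.0]]
```

View pics/k0.png

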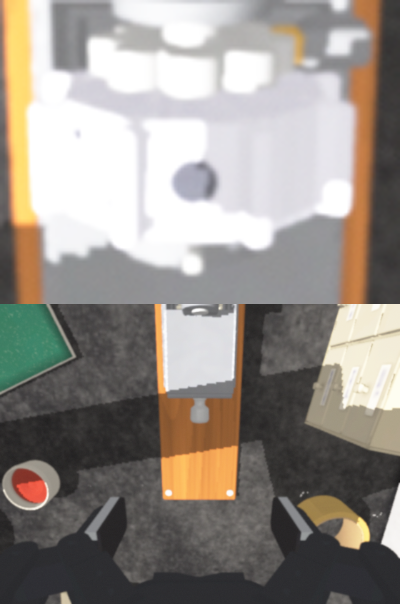

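The single dot is on top and the ribs sit symmetrically about it; the knob is centred between the open fingers, at about (200, 410) in the lower half. Now I'll take the knob and pull the drawer out.

```bash
sed -i 's/^O=.*/O=np.array([542.4,249.4,0])/' h.py; python3 - <<'E'
from h import *
env.move_linear(L(-26,0,80),down(1),vel=200)
env.move_linear(L(-26,0,30),vel=100)
env.command_gripper(10,40); s=env.sense();print(s["grip_width"],s["finger_force"],s["ft_force"].round(1),toL(s["eef_pos"]).round(1))
r=env.move_linear(L(-26-128,0,30),vel=60,stop_force=40); s=env.sense();print(r,s["t"],s["grip_width"],s["ft_force"].round(1),toL(s["eef_pos"]).round(1))
E
```

```text
19.789785587861417 39.08042590948753 [-0.  -1.6  3.4] [-26.   -0.4  30.4]
False 20.0 19.505959890421803 [-1.   2.6  3.3] [-1.539e+02  1.000e-01  3.000e+01]
```

```bash
python3 - <<'E'
from h import *
env.command_gripper(85,60); env.wait(0.1)
env.move_linear(L(-153,0,110),vel=150); env.wait(.1)
env.move_ptp(L(-80,0,200),down(1))
p,d,w=snap("d0"); P=toL(cloud(w,d)); print(env.sense()["t"])
cv2.imwrite("pics/d0.png",p[:,:,::-1])
sel=(P[...,1]>-60)&(P[...,1]<60)&(P[...,0]>-190)&(P[...,0]<-2)&(P[...,2]>28)&(P[...,2]<70)
v,u=np.nonzero(sel);q=P[sel];print(len(q),u.min(),u.max(),v.min(),v.max(),np.percentile(q,[1,5,50,95,99],axis=0).round(1))
for x0 in range(-170,0,10):
    k=q[(q[:,0]>=x0)&(q[:,0]<x0+10)]
    if len(k)>5: print(x0,np.percentile(k[:,1],[1,99]).round(1),np.percentile(k[:,2],[5,50,98]).round(1))
E
```

```text
22.2667
7890 239 320 105 282 [[-156.7  -30.7   28.7]
 [-144.4  -29.    31.1]
 [ -84.3   -0.2   37.8]
 [ -12.7   29.3   55. ]
 [  -8.3   31.    56.3]]
-170 [-7.4  6.9] [41.1 43.4 44.7]
-160 [-10.4  10.9] [36.2 43.8 46.3]
-150 [-9.3  9.9] [35.6 41.8 46. ]
-140 [-33.3  33.9] [54.3 55.7 56.9]
-130 [-33.5  34. ] [30.3 42.9 56.6]
-120 [-30.1  30.6] [28.9 36.8 40.5]
-110 [-29.9  30.4] [29.3 36.7 40.3]
-100 [-30.4  30.9] [33.5 37.3 40.3]
-90 [-30.1  30.5] [30.7 37.4 40.3]
-80 [-30.6  30.4] [33.6 37.1 40.5]
-70 [-30.4  30.9] [30.6 37.2 40.6]
-60 [-30.1  30.5] [33.6 37.7 40.4]
-50 [-30.6  30.9] [35.8 37.5 40.7]
-40 [-30.4  30.7] [35.5 37.6 40.7]
-30 [-30.8  30.4] [34.1 37.2 40.6]
-20 [-30.6  31. ] [35.  37.8 54.6]
-10 [-30.2  30. ] [38.5 39.9 54.2]
```

View pics/d0.png

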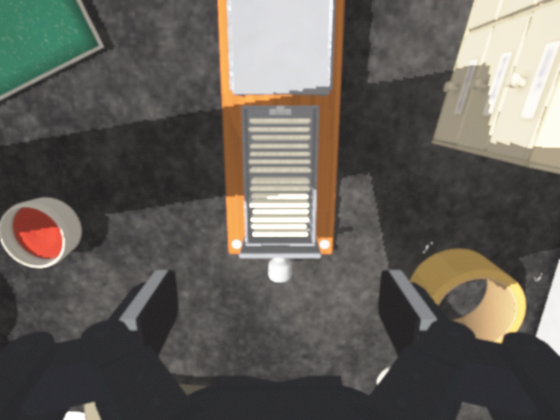

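The drawer lies flat and clear on the board: drawer body (243–318, 107–245), knob (280, 270). Its middle is at x ≈ -68. Next I'll look at the pan with the wrist camera before lifting.

```bash
python3 - <<'E'
from h import *
T=np.array([517,-240,270.])
env.move_ptp(T,down(1))
p,d,w=snap("p0"); P=cloud(w,d); print(env.sense()["t"],env.sense()["joints"].round(2))
cv2.imwrite("pics/p0.png",p[:,:,::-1])
u,v=proj(w,[[517,-181,60]])[0].round().astype(int); print(u,v)
k=P[v-15:v+15,u-15:u+15].reshape(-1,3);print(np.median(k,0),k[:,2].std())
z=np.median(k[:,2])
sel=((np.abs(P[...,2]-z)<3.5)&(np.hypot(P[...,0]-517,P[...,1]+181)<85)).astype(np.uint8)
n,l,st,ce=cv2.connectedComponentsWithStats(sel);i=l[v,u];q=P[l==i]
print("pan?",len(q),q.mean(0),q.min(0),q.max(0),cv2.minEnclosingCircle(q[:,:2].astype(np.float32)))
E
```

```text
24.0083 [-0.43  0.33  0.03  1.27  0.    1.1 ]
280 122
[ 516.74732769 -180.32495942   55.248923  ] 22.82787670058389
pan? 11596 [ 514.94684963 -181.03387948   55.58816491] [ 457.36841723 -240.33484954   52.24354017] [ 572.61372298 -125.62234034   58.74639075] ((515.265380859375, -183.02896118164062), 58.332149505615234)
```

View pics/p0.png

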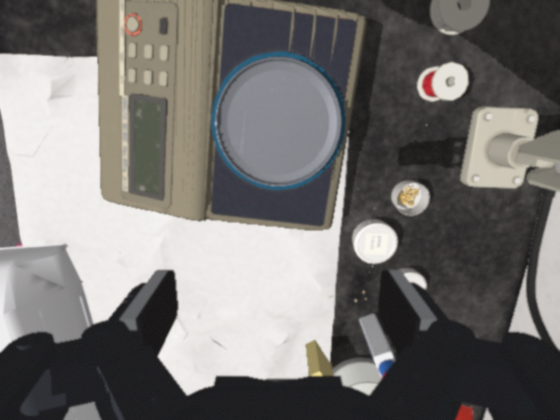

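The scale is at (97–365, 0–230), with its pan centred at about (279, 120). That puts the pan centre at (515.5, -182), z ≈ 55.5. Now I'll grip the drawer by its body and lift it.

```bash
python3 - <<'E'
from h import *
env.move_ptp(L(-70,0,110),down(1))
env.move_linear(L(-70,0,60),vel=150); env.wait(.1)
f0=env.sense()["ft_force"]
env.move_linear(L(-70,0,22),vel=60); env.wait(.2)
env.command_gripper(55,70); s=env.sense();print(s["t"],s["grip_width"],s["finger_force"],(s["ft_force"]-f0).round(1),toL(s["eef_pos"]).round(1))
env.move_linear(L(-70,0,45),vel=40); env.move_linear(L(-70,0,122),vel=120)
p,d,w=snap("l0"); s=env.sense();print(s["t"],s["grip_width"],(s["ft_force"]-f0).round(1),s["ft_torque"].round(2),toL(s["eef_pos"]).round(1))
P=toL(cloud(w,d))
sel=(abs(P[...,1])<26)&(P[...,0]>-150)&(P[...,0]<5)&(P[...,2]>110);q=P[sel]
for x0 in range(-150,5,10):
    k=q[(q[:,0]>=x0)&(q[:,0]<x0+10)]
    if len(k)>5: print(x0,len(k),np.percentile(k[:,2],[5,50,90,98]).round(1))
E
```

```text
27.5667 60.722772470760844 78.22052478790283 [-0.2  1.3  4.7] [-69.9  -0.3  22.7]
29.2833 60.919367478068494 [-0.7  0.4 -2.8] [0.02 0.01 0.01] [-70.2   0.7 120.9]
-110 934 [129.8 132.1 134.5 135.5]
-100 1947 [132.2 135.1 136.5 137. ]
-90 3459 [129.4 134.4 136.3 137. ]
-80 2462 [124.  134.6 135.7 136.2]
-70 5865 [125.4 180.  189.8 191.9]
-60 13494 [128.7 187.2 196.6 199.8]
-50 3003 [125.1 135.1 136.2 136.7]
-40 4333 [117.1 133.5 136.2 136.9]
-30 3385 [110.6 134.7 136.1 136.6]
-20 3367 [110.2 134.9 151.1 152.4]
-10 2198 [113.3 137.1 144.8 152.1]
0 866 [249.3 249.3 249.3 249.3]
```

Lifted level: packet height is a uniform 135 mm along its length. Now I'll place it on the pan.

```bash
python3 - <<'E'
from h import *
C=np.array([515.5,-182,0.])-2*EX
A=C+[0,0,122]
env.move_linear(A,vel=200); env.wait(.2)
env.move_linear(C+[0,0,80],vel=80); env.wait(.2)
r=env.move_linear(C+[0,0,60],vel=15,stop_force=2.0); s=env.sense();print(r,s["t"],s["eef_pos"],s["ft_force"].round(1))
E
```

```text
True 32.95 [ 515.64908434 -184.0318181    74.00917533] [-0.4 -0.3  4.3]
```

```bash
python3 - <<'E'
from h import *
f=np.load("p0.npz");p,d=f["p"],f["d"];w={k:f[k] for k in("K","distortion","R","t")}
P=cloud(w,d)
for r in (120,):
    print([(u,round(float(P[r,u,0])),round(float(P[r,u,2]),1)) for u in range(100,370,6)])
print([(v,round(float(P[v,280,1])),round(float(P[v,280,2]),1)) for v in range(30,230,6)])
p,d,w=snap("q0");P=cloud(w,d);cv2.imwrite("pics/q0.png",p[:,:,::-1])
sel=(abs(P[...,0]-515)<24)&(abs(P[...,1]+182)<80)&(P[...,2]<115);q=P[sel]
for y0 in range(-260,-105,10):
    k=q[(q[:,1]>=y0)&(q[:,1]<y0+10)]
    if len(k)>5: print(y0,len(k),np.percentile(k[:,2],[5,50,90,98]).round(1))
E
```

```text
[(100, 328, 24.1), (106, 335, 26.1), (112, 343, 28.2), (118, 350, 29.9), (124, 359, 35.4), (130, 365, 35.2), (136, 372, 39.3), (142, 378, 39.1), (148, 385, 41.8), (154, 392, 44.1), (160, 398, 44.7), (166, 405, 47.8), (172, 412, 48.8), (178, 418, 50.3), (184, 424, 50.8), (190, 430, 52.6), (196, 437, 56.1), (202, 442, 53.6), (208, 448, 52.8), (214, 453, 51.2), (220, 460, 57.0), (226, 466, 56.0), (232, 471, 55.3), (238, 477, 54.1), (244, 483, 56.7), (250, 489, 55.3), (256, 494, 54.4), (262, 500, 55.8), (268, 506, 54.8), (274, 511, 54.8), (280, 517, 55.4), (286, 523, 54.0), (292, 529, 56.0), (298, 534, 56.0), (304, 540, 54.7), (310, 546, 56.7), (316, 552, 54.4), (322, 557, 55.0), (328, 563, 54.8), (334, 569, 56.4), (340, 574, 62.0), (346, 583, 42.7), (352, 598, 0.2), (358, 604, 0.3), (364, 611, -0.1)]
[(30, -99, 48.4), (36, -104, 48.3), (42, -109, 48.8), (48, -114, 48.2), (54, -120, 52.2), (60, -126, 59.2), (66, -131, 56.2), (72, -136, 55.7), (78, -141, 54.7), (84, -146, 54.8), (90, -152, 54.9), (96, -157, 55.1), (102, -162, 54.4), (108, -168, 55.3), (114, -173, 54.6), (120, -179, 55.4), (126, -185, 54.0), (132, -190, 56.1), (138, -196, 54.2), (144, -202, 53.9), (150, -208, 55.1), (156, -213, 56.8), (162, -219, 55.8), (168, -225, 54.9), (174, -231, 55.7), (180, -237, 58.4), (186, -245, 50.7), (192, -252, 47.9), (198, -258, 48.6), (204, -265, 46.8), (210, -271, 47.4), (216, -278, 47.5), (222, -285, 46.2), (228, -306, 6.4)]
-220 1449 [83.2 86.8 88.7 89.2]
-210 2725 [83.2 87.9 89.7 90.3]
-200 2440 [82.4 88.1 89.4 89.9]
-190 3802 [76.9 86.1 88.8 89.4]
-180 2436 [79.5 88.  90.  90.5]
-170 3054 [79.  88.4 89.6 90.1]
-160 3733 [76.  87.2 89.2 89.8]
-150 3738 [64.3 88.1 89.6 90.2]
-140 4012 [63.3 87.4 89.1 89.8]
-130 4227 [ 50.5  88.8 104.6 105.7]
-120 2690 [46.5 47.7 50.6 51.6]
-110 2221 [46.4 47.5 48.4 48.9]
```

View pics/q0.png

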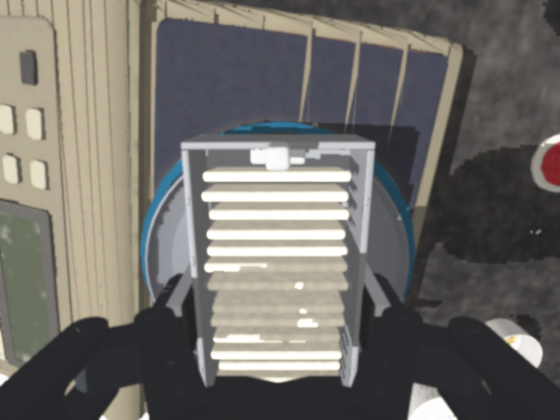

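The view shows the drawer level and centred on the pan's raised rim (rim z ≈ 60.5), with its underside resting there. I'll release it.

```bash
python3 - <<'E'
from h import *
e=env.sense()["eef_pos"]
env.move_linear(e-[0,0,1],vel=10,stop_force=2)
env.command_gripper(85,40); env.wait(.3); s=env.sense();print(s["grip_width"],s["ft_force"].round(1),s["eef_pos"])
e=s["eef_pos"]; env.move_linear(e+[0,0,30],vel=60); env.move_linear(e+[0,0,150]-60*EX,vel=150); env.wait(.5)
p,d,w=snap("r0");P=cloud(w,d);print(env.sense()["t"])
sel=(abs(P[...,0]-515)<50)&(abs(P[...,1]+182)<110)&(P[...,2]<115)&(P[...,2]>70);q=P[sel]
for y0 in range(-280,-105,10):
    k=q[(q[:,1]>=y0)&(q[:,1]<y0+10)]
    if len(k)>5: print(y0,len(k),np.percentile(k[:,0],[1,99]).round(0),np.percentile(k[:,2],[50,90,98]).round(1))
k=q[(q[:,2]<92)];print(k.min(0),k.max(0))
E
```

```text
84.70861379693332 [-1.2  0.1  0.1] [ 514.87225387 -183.7059755    73.37917568]
36.4167
-280 133 [508. 529.] [95.4 97.1 97.8]
-270 331 [508. 529.] [95.2 97.  97.6]
-260 245 [510. 528.] [92.1 94.9 96.2]
-250 1320 [484. 552.] [103.1 107.5 108.1]
-240 1002 [487. 548.] [85.3 91.1 92.1]
-230 498 [487. 548.] [88.6 91.1 92. ]
-220 753 [486. 547.] [88.2 90.5 92.1]
-210 645 [486. 547.] [88.9 90.8 91.9]
-200 779 [486. 546.] [88.5 90.5 91.8]
-190 604 [485. 546.] [88.5 90.9 92. ]
-180 780 [485. 546.] [88.6 90.8 92. ]
-170 1175 [484. 545.] [88.1 90.3 91.9]
-160 908 [484. 545.] [88.2 90.2 91.8]
-150 1312 [484. 545.] [87.8 90.2 91.8]
-140 1031 [484. 544.] [87.9 90.2 92. ]
-130 1105 [483. 544.] [ 90.  104.2 105.6]
[ 482.88387245 -275.14066987   70.01125378] [ 552.23546597 -120.60599437   91.99941833]
```

The drawer is level, centred and free of the gripper, and the robot is clear, so I'll hand it in.

```bash
python3 -c "
from plant import env
print(env.close_job())"
```

```text
the job is handed in; nothing more can be done
None
```

I've handed in the job, with no verdict returned: the wheel was set to the single dot, and the drawer was drawn out, let go, re-gripped by its body and set level and centred on the scale pan, at about 36 s of the 64 s allowed.

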